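Break a stuck canister lid loose and hold it ajar

ROBOT

A 7-joint arm with a two-finger parallel gripper is mounted at the origin on a cart in front of the work surface, level with it; the furniture and walls round the work are solid. World frame = base frame: x ahead of the robot, y to its left, z up, the work surface at z = 0. Lengths are in m, angles in rad, forces in N, time in s.
With the tool pointing down it reaches from about 0.4 to 0.85 m from the base axis. Payload 4.5 kg.
Tool frame: the origin (TCP) lies midway between the tips of the shut fingers; the grasp point (between the pads) lies 19 mm behind it; z points along the fingers, y is the line along which they close (so a half turn about z gives the same grasp; the last joint's range is limited). The gripper opens to 85 mm and grips with 20 to 120 N. Pads are 22 mm wide; open, the fingers measure 114 mm over their backs; the gripper's body (76 mm by 85 mm) begins 54 mm behind the grasp point. The pads swing forward as they close: fully open they stand 13 mm farther back than shut.
Start: joints at [1.235, 0.689, -0.195, 1.565, 0.157, 0.902, -0.215], TCP at [0.226, -0.583, 0.231] pointing down, gripper open.
Joint ranges: [-3.01, 3.01], [-0.46, 2.08], [-1.47, 1.51], [0.13, 2.56], [-1, 4.14], [0.04, 2.09], [-2.66, 2.66]. Speed limits (rad/s): [2.57, 2.57, 3.14, 3.14, 3.14, 3.14, 3.14].

INTERFACE

Orientations are given as a rotation vector (axis times angle).
In Python, from bench import arm, cams, monitor gives the robot as it stands (arm), with the cameras (cams) and the readings (monitor).
- The arm moves only by the tool creep_tool, called after "Request:" by a JSON object that holds its "method" and its "body", one argument or row to a line. Schema: {"type":"object","properties":{"rows":{"type":"array","items":{"type":"number"},"minItems":7,"maxItems":70},"force":{"type":"number"},"only":{"type":"string"},"quiet":{"type":"boolean"},"lines":{"type":"string"}},"required":["rows"],"additionalProperties":false}. rows is one flat list of numbers that holds 1 to 10 rows one after another, with no inner brackets; each row has 7 numbers: the finger opening in m, then dx, dy, dz in fractions of the full range, 1 being 0.8 m, then a rotation vector rx, ry, rz in fractions of the full range, 1 being 60 degrees; each row is the pose to reach, as a shift and turn from the pose commanded when the call began, along the tool's axes at that moment; what a row does not reach only later rows make up. A row lasts 1/8 s, in which the tool goes at most 0.0625 m and 0.188 rad, less where a joint would pass 70% of its speed; a pose out of reach is approached as far as the arm can. The fingers move at their own pace and stop on an object; force is the grip in N (left out, the last holds). Time passes only in rows, so rows that do not move let the fingers close. The tool returns the time, the measured TCP pose, the force, the opening and the grip force at its end. only (a regular expression) keeps the lines of the reply that match it, lines (a string "A,B") keeps lines A to B, and quiet returns only ok. Shift and turn numbers lie between -1 and 1, and a call with a number outside is refused. Input that does not fit is refused with a message, and nothing moves.
- monitor.sense(): the state, without advancing time (a new reading comes with each control period).
- cams.capture(name): name is "scene" or "top" or "wrist"; returns the picture (384x512x3 uint8, blue, green, red); there is no depth.
- cams.camera_info(name): a dict with "fx", "fy", "cx", "cy" (pixels), "R" (3x3) and "t" (3): a world point X has camera coordinates R X + t; the wrist camera has in their place "mount" (4x4, takes a point from camera to tool coordinates, whose origin is the TCP and whose axes are the flange's). Camera axes: x right, y down, z forward; pixel columns grow to the right and rows downward; lengths in m; the calibration is good to about 2 mm. A picture is of the moment at which its call begins: read the wrist's pose just before it. camera_info takes no time and is no camera call.
- arm.hand_in(): hands the job in; it is judged then, once.
The state is a dict: "time_s": time; "joint_positions": joint angles; "joint_vel": joint speeds; "joint_efforts": joint torques, N m; "tcp_pos": TCP position; "orientation": TCP orientation; "force": force on the tool from outside, world axes, zero at the start; "wrist_torque": the same for the moment, N m; "grip_width": finger opening in m; "finger_force": force on a finger pad.
Only numpy, scipy, OpenCV 4.12 (cv2) and the standard library are available. Lean on these libraries where they do the work, as an engineer would, in place of code of your own. Each camera call takes 0.05 s, during which the arm holds its last target. There are 200 camera calls.

TASK

The solder reel is in one of the two identical clear dry canisters; see which one. The lid of that canister is stuck in its seal: take it by its upright pull, draw it straight up until the seal lets go, without letting it jump away, and finish still holding the lid level over the canister, just open: raised about two centimetres above the rim and touching the canister nowhere. Leave the other canister shut, its contents and the reel where they are, and the things round about undisturbed; the program ends while the gripper holds the lid.

Things in the scene. Friction and masses are not known exactly. Their poses are not given: they have to be found in the camera images.
- can_a: The left dry canister as seen from the robot: round, clear, fixed to the table, 110 mm across, rim 78 mm above the table, open-topped under its lid; inner floor 7 mm above the table. Origin: centre of the underside, z up. Position and yaw vary.
- lid_a: Lid of the left canister: clear disc 114 mm across, 5 mm thick, 0.12 to 0.19 kg, loose in its seal. Origin: centre of the disc's underside, on the rim when shut (78 mm above the table); z up, x, y as the canister's. A plug reaches 12 mm down into the mouth. Pulled up, it resists up to a peak of 8 to 16 N at 3 to 5 mm of lift, then lets go at once; clear of the seal from 10 mm.
- pull_a (a point): Grip point of the left lid's pull: upright black block in the lid's middle, 26 (lid x) x 18 (lid y) mm, its top 42 mm above the disc's underside; pinch it from above across the 18 mm, fingers closing along the lid's y. The point is on its middle axis, 32 mm above the disc's underside (27 mm above its upper face), 10 mm below the top; axes as the lid's.
- can_b: The right dry canister as seen from the robot: round, clear, fixed to the table, 110 mm across, rim 78 mm above the table, open-topped under its lid; inner floor 7 mm above the table. Origin: centre of the underside, z up. Position and yaw vary.
- lid_b: Lid of the right canister: clear disc 114 mm across, 5 mm thick, 0.12 to 0.19 kg, loose in its seal. Origin: centre of the disc's underside, on the rim when shut (78 mm above the table); z up, x, y as the canister's. A plug reaches 12 mm down into the mouth. Pulled up, it resists up to a peak of 8 to 16 N at 3 to 5 mm of lift, then lets go at once; clear of the seal from 10 mm.
- pull_b (a point): Grip point of the right lid's pull: upright black block in the lid's middle, 26 (lid x) x 18 (lid y) mm, its top 42 mm above the disc's underside; pinch it from above across the 18 mm, fingers closing along the lid's y. The point is on its middle axis, 32 mm above the disc's underside (27 mm above its upper face), 10 mm below the top; axes as the lid's.
- reel: Solder reel, a spool of wire 53 mm across and 43 mm tall, standing on the floor of one of the canisters. Origin: centre of its underside.
- flux: Low round flux tin, 46 mm across, 22 mm tall, standing on the floor of the other canister. Origin: centre of its underside.
- bank: Bystander: power bank, 64 x 90 x 25 mm, near the front right. Origin: centre of its underside.
- driver: Bystander: small screwdriver, 11 x 130 x 11 mm, lying near the front left. Origin: centre of its underside.

How it is judged:
On the way:
1. the seal of the canister that holds the solder reel has let go: its lid is up 10 mm or more, above the canister (((horizontal distance between reel and can_a below 0.045 m and z of lid_a in the frame of can_a above 0.088 m and horizontal distance between lid_a and can_a below 0.02 m) or (horizontal distance between reel and can_b below 0.045 m and z of lid_b in the frame of can_b above 0.088 m and horizontal distance between lid_b and can_b below 0.02 m))), for 0.1 s.
At the end, for the whole second after the job is handed in: The lid of the canister with the reel is held still by the fingers (over 0.5 N), 11 to 35 mm above the rim, within 20 mm of the axis, level within 10 degrees, not touching the canister (under 0.2 N); the other lid is down (within 3 mm of the rim); reel and flux tin stand in their canisters (((horizontal distance between reel and can_a below 0.045 m and horizontal distance between flux and can_b below 0.045 m and z of lid_a in the frame of can_a between 0.089 and 0.113 m and horizontal distance between lid_a and can_a below 0.02 m and angle between lid_a's own z axis and vertical below 0.17 rad and linear speed of lid_a below 0.02 m/s and contact force between the fingers and lid_a above 0.5 N and contact force between lid_a and can_a below 0.2 N and z of lid_b in the frame of can_b below 0.081 m and horizontal distance between lid_b and can_b below 0.006 m) or (horizontal distance between reel and can_b below 0.045 m and horizontal distance between flux and can_a below 0.045 m and z of lid_b in the frame of can_b between 0.089 and 0.113 m and horizontal distance between lid_b and can_b below 0.02 m and angle between lid_b's own z axis and vertical below 0.17 rad and linear speed of lid_b below 0.02 m/s and contact force between the fingers and lid_b above 0.5 N and contact force between lid_b and can_b below 0.2 N and z of lid_a in the frame of can_a below 0.081 m and horizontal distance between lid_a and can_a below 0.006 m)) and height (world z) of each of reel, flux below 0.02 m); the arm keeps its last pose, push and grip.
It fails at once if the lid jumps away: more than 60 mm above the rim or 40 mm aside (z of lid_a in the frame of can_a above 0.138 m or z of lid_b in the frame of can_b above 0.138 m or not (horizontal distance between lid_a and can_a below 0.04 m) or not (horizontal distance between lid_b and can_b below 0.04 m)).
It fails at once if the lid of the canister with the flux tin is pulled up (over 5 mm) ((horizontal distance between flux and can_a below 0.045 m and z of lid_a in the frame of can_a above 0.083 m) or (horizontal distance between flux and can_b below 0.045 m and z of lid_b in the frame of can_b above 0.083 m)).
It fails at once if a bystander, the reel or the flux tin is moved more than 25 mm (distance of any of bank, driver, reel, flux from where it was at the start of the episode above 0.025 m).
It also fails if it takes over 35 s, if anything falls off the work surface, if the arm or the gripper's body presses on something with over 40 N, if the wrist force passes 120 N, or if a joint passes its speed limit or range.

## Working session

There is one attempt and no reset: what is moved stays moved. The work goes in short steps, Python scripts to look and compute and a tool call to move; the robot and the scene stay as the last step left them, time stands still between calls to the robot, and variables do not carry over. Pictures are saved under pics/ and viewed, at most 10 in all, crops included, and the job is handed in when it is done.

```bash
ls; mkdir -p pics; python3 - <<'E'
from bench import arm, cams, monitor
import cv2,numpy as np
s=monitor.sense();print({k:np.round(v,3) for k,v in s.items()})
for n in("scene","top"):
    cv2.imwrite(f"pics/{n}0.png",cams.capture(n));print({k:np.round(v,4).tolist() for k,v in cams.camera_info(n).items()})
print({k:np.round(v,4).tolist() for k,v in cams.camera_info("wrist").items()})
E
```

```text
bench.py
pics
{'time_s': np.float64(0.0), 'joint_positions': array([ 1.235,  0.69 , -0.195,  1.566,  0.157,  0.903, -0.215]), 'joint_vel': array([ 0.002,  0.001, -0.001,  0.   ,  0.   , -0.001, -0.002]), 'joint_efforts': array([-1.0000e-03, -5.3961e+01, -1.2660e+00, -1.5854e+01,  9.0000e-03,
        1.0000e-02, -0.0000e+00]), 'tcp_pos': array([ 0.226, -0.582,  0.23 ]), 'orientation': array([-3.086e+00, -5.770e-01,  1.000e-03]), 'force': array([-0.238, -0.23 , -0.388]), 'wrist_torque': array([-0.01 , -0.007, -0.041]), 'finger_force': np.float64(0.0), 'grip_width': np.float64(0.086)}
{'fx': 455.6871, 'fy': 455.6871, 'cx': 245.0663, 'cy': 193.0814, 'R': [[-0.8185, -0.5743, 0.0123], [-0.3118, 0.4262, -0.8492], [0.4825, -0.6989, -0.5279]], 't': [0.3621, 0.2283, 0.8871]}
{'fx': 430.0552, 'fy': 430.0552, 'cx': 251.7529, 'cy': 188.9683, 'R': [[0.0003, -0.9994, 0.0348], [-0.9946, -0.0039, -0.104], [0.104, -0.0346, -0.994]], 't': [-0.0528, 0.4733, 1.0492]}
{'fx': 326.0938, 'fy': 326.0938, 'cx': 256.4035, 'cy': 195.271, 'mount': [[-0.0005, -0.9603, -0.2789, 0.0711], [1.0, -0.0004, -0.0003, 0.0006], [0.0002, -0.2789, 0.9603, -0.1442], [0.0, 0.0, 0.0, 1.0]]}
```

View pics/scene0.png

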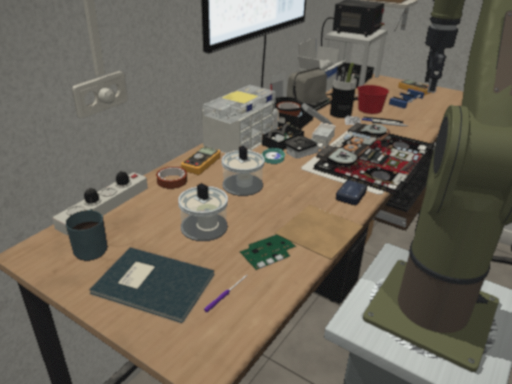

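View pics/top0.png

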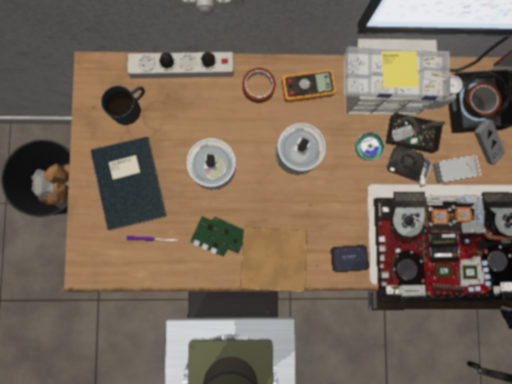

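The scene view shows canisters at (203,212) on the left and (243,170) on the right. In the top view they are at (211,163) and (301,148), each with a black pull. The contents need a closer look.

```bash
python3 - <<'E'
import cv2,numpy as np
s=cv2.imread("pics/scene0.png");t=cv2.imread("pics/top0.png")
f=lambda im,c,r:cv2.resize(im[r-32:r+32,c-42:c+42],(400,300),interpolation=cv2.INTER_CUBIC)
cv2.imwrite("pics/z0.png",np.vstack([np.hstack([f(s,203,212),f(s,243,172)]),np.hstack([f(t,211,163),f(t,301,148)])]))
E
```

```text
(no output)
```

View pics/z0.png

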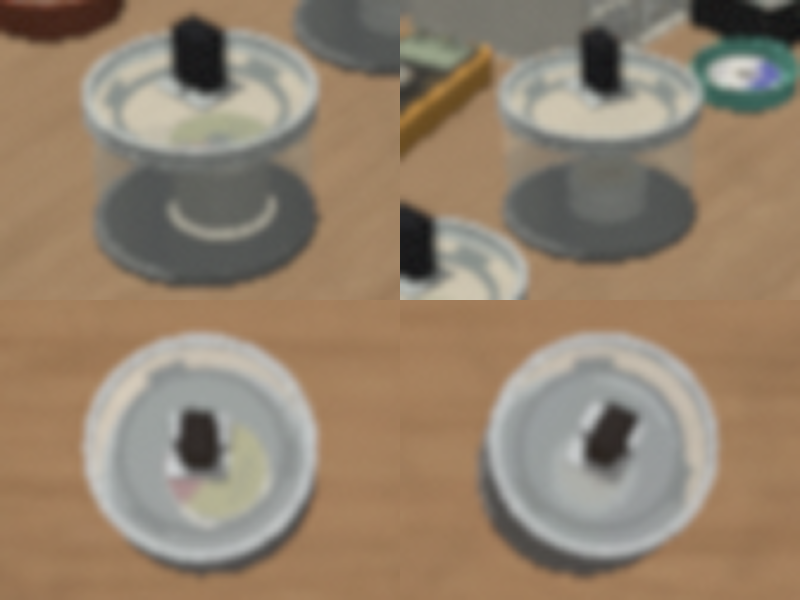

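Left object: about 54 mm wide with a pale flange at its base and a label on top, so it looks like the reel. Right object: plain grey, about 43 mm wide, so it looks like the flux tin. I'll locate the lids, then go for a close wrist view to confirm.

```bash
cat > h.py <<'E'
import numpy as np,cv2
from scipy.spatial.transform import Rotation as Ro
from bench import arm, cams, monitor
def cam(n,s=None):
    c=cams.camera_info(n)
    if n=="wrist":
        M=np.array(c["mount"]);R=Ro.from_rotvec(s["orientation"]).as_matrix()
        Rc=(R@M[:3,:3]);p=R@M[:3,3]+s["tcp_pos"];R,t=Rc.T,-Rc.T@p
    else:R,t=np.array(c["R"]),np.array(c["t"])
    return np.array([[c["fx"],0,c["cx"]],[0,c["fy"],c["cy"]],[0,0,1]]),R,t
def ray(uv,z,C):
    K,R,t=C;d=R.T@np.linalg.solve(K,[*uv,1]);o=-R.T@t;return o+d*(z-o[2])/d[2]
def proj(X,C):
    K,R,t=C;q=K@(R@np.asarray(X)+t);return q[:2]/q[2]
def delta(p):  # world target -> tool axes shift
    s=monitor.sense();return Ro.from_rotvec(s["orientation"]).inv().apply(np.array(p)-s["tcp_pos"])
E
python3 - <<'E'
from h import *
T=cam("top");S=cam("scene")
tp=lambda x,y,c,r:(c-42+x/4.76,r-32+y/4.69)
for nm,uv,sc in(("a",tp(201,448,211,163),tp(201,95,203,212)),("b",tp(203,148+300-300+0,301,148) if 0 else tp(203,148,301,148),tp(201,98,243,172))):
    if nm=="a": uv=tp(201,148,211,163)
    print(nm,ray(uv,.083,T),ray(sc,.083,S))
print("pull tops",ray(tp(202,133,211,163),.115,T),ray(tp(212,125,301,148),.115,T))
s=monitor.sense();print(Ro.from_rotvec(s["orientation"]).as_matrix().round(3))
E
```

```text
a [0.52999968 0.04642313 0.083     ] [0.52523239 0.05311994 0.083     ]
b [ 0.56773184 -0.16953203  0.083     ] [ 0.56321609 -0.16176498  0.083     ]
pull tops [0.53211179 0.04408311 0.115     ] [ 0.57282577 -0.1691856   0.115     ]
[[ 0.932  0.362 -0.001]
 [ 0.362 -0.932  0.001]
 [-0.    -0.002 -1.   ]]
```

The rows are not in the units I measure in: shifts go in shares of 0.8 m and turns go in shares of 60 degrees. I convert before sending: 0.4 m / 0.8 = 0.5, -0.304 m / 0.8 = -0.38, 0.03 rad / 1.0472 = 0.0286.

Request:
{"method": "creep_tool", "body": {
  "rows": [0.085, 0.05, -0.0475, -0.0375, 0, 0, 0.0286, 0.085, 0.1, -0.095, -0.0375, 0, 0, 0.0573, 0.085, 0.15, -0.1425, -0.0375, 0, 0, 0.0859, 0.085, 0.2, -0.19, -0.0375, 0, 0, 0.1146, 0.085, 0.25, -0.2375, -0.0375, 0, 0, 0.1432, 0.085, 0.3, -0.285, -0.0375, 0, 0, 0.1719, 0.085, 0.35, -0.3325, -0.0375, 0, 0, 0.2005, 0.085, 0.4, -0.38, -0.0375, 0, 0, 0.2292, 0.085, 0.45, -0.4275, -0.0375, 0, 0, 0.2578, 0.085, 0.5, -0.475, -0.0375, 0, 0, 0.2865]
}}

```text
time_s: 1.35
tcp_pos: [0.4619, -0.0822, 0.2612]
orientation: [3.14, 0.108, -0.0]
force: [0.1, -0.2, 1.0]
grip_width: 0.0849
finger_force: 0.0
```

```bash
python3 -c "
from h import *
print(delta([.53,.047,.25]),Ro.from_rotvec(monitor.sense()['orientation']).as_matrix().round(3)[:,0])"
```

```text
[ 0.0767722  -0.12425797  0.01112168] [ 0.998  0.069 -0.   ]
```

Scaled: -0.122 m / 0.8 = -0.1525, 0.077 m / 0.8 = 0.0963, 0.07 rad / 1.0472 = 0.0668.

Request:
{"method": "creep_tool", "body": {
  "rows": [0.085, 0.0325, -0.0513, 0, 0, 0, 0.0286, 0.085, 0.065, -0.1025, 0, 0, 0, 0.0477, 0.085, 0.0963, -0.1525, 0, 0, 0, 0.0668, 0.085, 0.0963, -0.1525, 0, 0, 0, 0.0668, 0.085, 0.0963, -0.1525, 0, 0, 0, 0.0668]
}}

```text
time_s: 1.98
tcp_pos: [0.5291, 0.0425, 0.2608]
orientation: [3.141, -0.0, -0.002]
force: [0.2, -0.7, 0.4]
grip_width: 0.0852
finger_force: 0.0
```

```bash
python3 - <<'E'
from h import *
s=monitor.sense();im=cams.capture("wrist");cv2.imwrite("pics/w1.png",im)
np.savez("w1.npz",tcp_pos=s["tcp_pos"],orientation=s["orientation"])
C=cam("wrist",s);print(s["tcp_pos"],proj([.53,.047,.083],C),proj([.53,.047,.12],C))
cv2.imwrite("pics/w1z.png",cv2.resize(im,(800,600),interpolation=cv2.INTER_CUBIC))
E
```

```text
[0.52914697 0.04245597 0.26084254] [251.31181745 173.01500816] [250.71675381 181.85738163]
```

View pics/w1z.png

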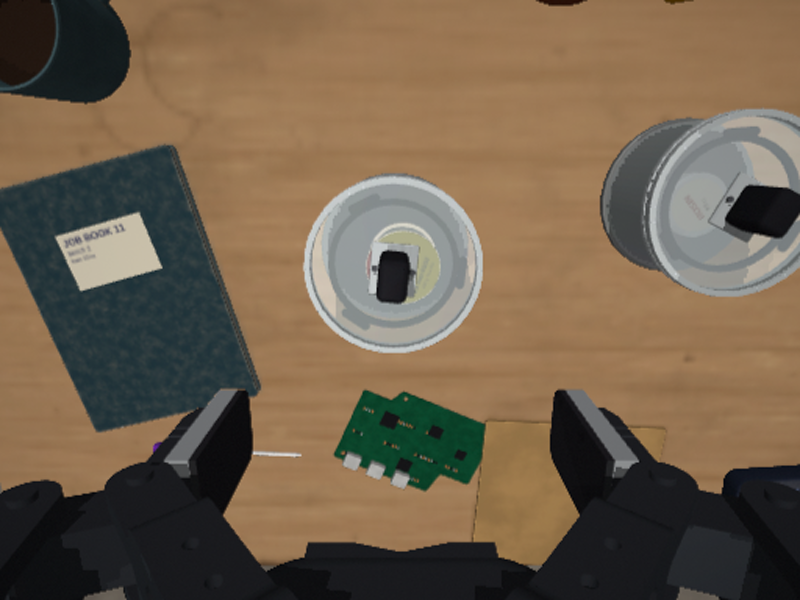

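The wrist view is centred on the left lid at (394,264) in the upscaled picture, with its pull at (394,277). I'll zoom in on the contents of both canisters.

```bash
python3 - <<'E'
import cv2,numpy as np
w=cv2.imread("pics/w1.png")
f=lambda c,r:cv2.resize(w[r-65:r+65,c-50:c+50],(400,520),interpolation=cv2.INTER_CUBIC)
cv2.imwrite("pics/z1.png",np.hstack([f(252,170),f(461,130)]))
E
```

```text
(no output)
```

View pics/z1.png

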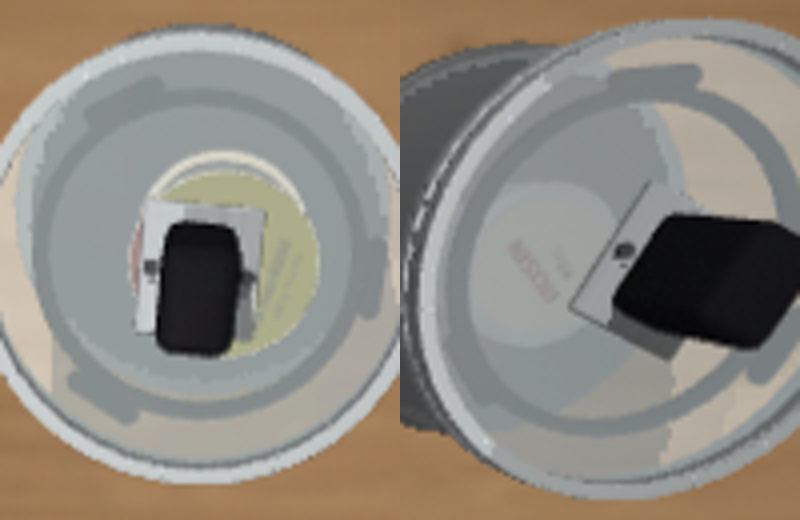

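The left canister holds the labelled, flanged spool (the reel). The right one holds a tin marked "ROSIN" (the flux). The left pull is at crop (198,294), with its plate edges tilted about 6°.

```bash
python3 - <<'E'
from h import *
s=np.load("w1.npz");C=cam("wrist",s)
n=lambda x,y:(202+(x+.5)/4-.5,105+(y+.5)/4-.5)
print("pull",ray(n(198,294),.12,C),"lid",ray((251.8,169.6),.083,C))
q=[ray(n(*p),.084,C)[:2] for p in((147,198),(267,212),(136,333))]
print(np.degrees(np.arctan2(*(q[0]-q[2])[::-1])),np.degrees(np.arctan2(*(q[0]-q[1])[::-1]))-90)
w=cv2.imread("pics/w1.png");m=(w.max(2)<45).astype(np.uint8);m[:150]=0;m[205:]=0;m[:,:230]=0;m[:,272:]=0
c=max(cv2.findContours(m,0,2)[0],key=cv2.contourArea);print(cv2.minAreaRect(c),cv2.boundingRect(c))
for z in(.14,):
  print([proj([.53,.047,.12],C)])
E
```

```text
pull [0.53344404 0.04661457 0.12      ] lid [0.53350629 0.04649121 0.083     ]
-5.5611402553452 -6.746446777944371
((251.58535766601562, 176.73171997070312), (20.098541259765625, 32.025146484375), 6.34019136428833) (241, 161, 22, 33)
[array([250.71675381, 181.85738163])]
```

Scaled: 0.1 m / 0.8 = 0.125, 0.0043 m / 0.8 = 0.0054, 0.11 rad / 1.0472 = 0.105.

Request:
{"method": "creep_tool", "body": {
  "rows": [0.06, 0.0054, -0.0051, 0.0375, 0, 0, 0.105, 0.06, 0.0054, -0.0051, 0.075, 0, 0, 0.105, 0.06, 0.0054, -0.0051, 0.1063, 0, 0, 0.105, 0.06, 0.0054, -0.0051, 0.125, 0, 0, 0.105, 0.06, 0.0054, -0.0051, 0.125, 0, 0, 0.105, 0.06, 0.0054, -0.0051, 0.125, 0, 0, 0.105]
}}

```text
time_s: 2.78
tcp_pos: [0.5347, 0.047, 0.1621]
orientation: [-3.137, 0.174, -0.002]
force: [0.2, 0.1, 0.2]
grip_width: 0.0598
finger_force: 0.0
```

```bash
python3 - <<'E'
from h import *
s=monitor.sense();im=cams.capture("wrist")
C=cam("wrist",s);print(s["tcp_pos"],Ro.from_rotvec(s["orientation"]).as_matrix().round(3)[:,0],delta([.5334,.0466,.092]),proj([.5334,.0466,.12],C))
cv2.imwrite("pics/w2z.png",cv2.resize(im,(800,600),interpolation=cv2.INTER_CUBIC))
E
```

```text
[0.53472442 0.04695607 0.1621094 ] [ 0.994 -0.111  0.002] [-0.00151671  0.00069817  0.07025439] [256.53785392 224.48480743]
```

View pics/w2z.png

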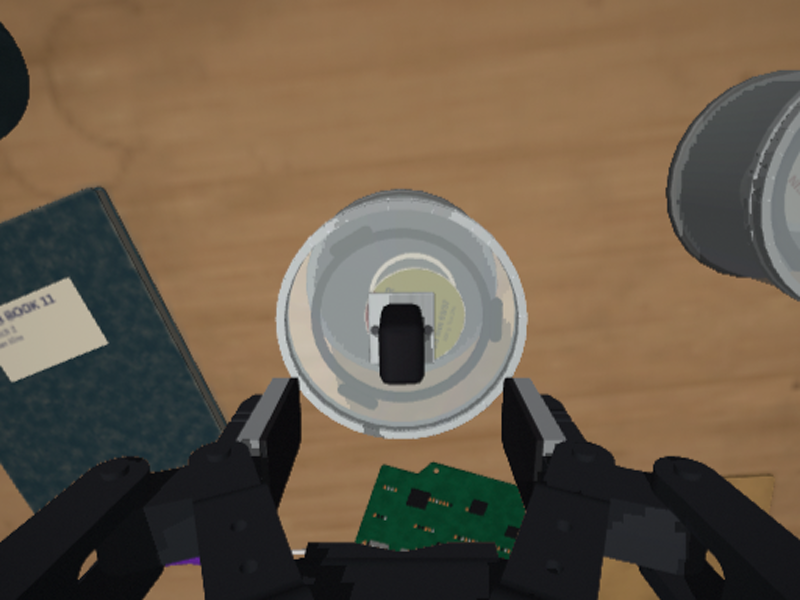

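The pull is centred between the fingers at (402,354) and square to them. I'll descend and close.

Scaled: 0.07 m / 0.8 = 0.0875, 0.06 m / 0.8 = 0.075.

Request:
{"method": "creep_tool", "body": {
  "rows": [0.06, -0.0019, 0.0009, 0.0313, 0, 0, 0, 0.06, -0.0019, 0.0009, 0.0563, 0, 0, 0, 0.06, -0.0019, 0.0009, 0.075, 0, 0, 0, 0.06, -0.0019, 0.0009, 0.0875, 0, 0, 0, 0.06, -0.0019, 0.0009, 0.0875, 0, 0, 0, 0.06, -0.0019, 0.0009, 0.0875, 0, 0, 0],
  "force": 60
}}

```text
time_s: 3.58
tcp_pos: [0.533, 0.0468, 0.0918]
orientation: [-3.137, 0.173, -0.002]
force: [0.7, 0.1, 0.5]
grip_width: 0.0602
finger_force: 0.0
```

Request:
{"method": "creep_tool", "body": {
  "rows": [0.0, 0, 0, 0, 0, 0, 0, 0.0, 0, 0, 0, 0, 0, 0, 0.0, 0, 0, 0, 0, 0, 0, 0.0, 0, 0, 0, 0, 0, 0, 0, 0, 0, 0, 0, 0, 0, 0, 0, 0, 0, 0, 0, 0, 0, 0, 0, 0, 0, 0, 0, 0, 0, 0, 0, 0, 0, 0],
  "force": 60
}}

```text
time_s: 4.58
tcp_pos: [0.5329, 0.047, 0.0918]
orientation: [-3.136, 0.173, -0.002]
force: [-1.3, 0.2, 5.6]
grip_width: 0.017
finger_force: 59.5
```

Scaled: -0.002 m / 0.8 = -0.0025, -0.001 m / 0.8 = -0.0013.

Request:
{"method": "creep_tool", "body": {
  "rows": [0, 0, 0, -0.0013, 0, 0, 0, 0, 0, 0, -0.0013, 0, 0, 0, 0, 0, 0, -0.0025, 0, 0, 0, 0, 0, 0, -0.0025, 0, 0, 0],
  "force": 80
}}

```text
time_s: 5.08
tcp_pos: [0.5327, 0.0471, 0.0928]
orientation: [-3.137, 0.173, -0.0]
force: [1.3, 1.9, -7.9]
grip_width: 0.0165
finger_force: 78.2
```

Request:
{"method": "creep_tool", "body": {
  "rows": [0, 0, 0, -0.0006, 0, 0, 0, 0, 0, 0, -0.0013, 0, 0, 0, 0, 0, 0, -0.0019, 0, 0, 0, 0, 0, 0, -0.0025, 0, 0, 0, 0, 0, 0, -0.0031, 0, 0, 0, 0, 0, 0, -0.0038, 0, 0, 0, 0, 0, 0, -0.0038, 0, 0, 0]
}}

```text
time_s: 5.95
tcp_pos: [0.5322, 0.0464, 0.0967]
orientation: [3.136, -0.173, -0.001]
force: [-0.1, 1.4, -4.7]
grip_width: 0.0168
finger_force: 79.3
```

Scaled: -0.008 m / 0.8 = -0.01, -0.007 m / 0.8 = -0.0088.

Request:
{"method": "creep_tool", "body": {
  "rows": [0, 0, 0, -0.0013, 0, 0, 0, 0, 0, 0, -0.0025, 0, 0, 0, 0, 0, 0, -0.0038, 0, 0, 0, 0, 0, 0, -0.005, 0, 0, 0, 0, 0, 0, -0.0063, 0, 0, 0, 0, 0, 0, -0.0075, 0, 0, 0, 0, 0, 0, -0.0088, 0, 0, 0, 0, 0, 0, -0.01, 0, 0, 0]
}}

```text
time_s: 6.95
tcp_pos: [0.5326, 0.0467, 0.1043]
orientation: [3.137, -0.173, 0.0]
force: [0.4, 0.0, -0.8]
grip_width: 0.0167
finger_force: 79.9
```

Request:
{"method": "creep_tool", "body": {
  "rows": [0, 0, 0, -0.0013, 0, 0, 0, 0, 0, 0, -0.0025, 0, 0, 0, 0, 0, 0, -0.0038, 0, 0, 0, 0, 0, 0, -0.005, 0, 0, 0, 0, 0, 0, -0.0063, 0, 0, 0, 0, 0, 0, -0.0075, 0, 0, 0, 0, 0, 0, -0.0088, 0, 0, 0, 0, 0, 0, -0.01, 0, 0, 0, 0, 0, 0, -0.01, 0, 0, 0, 0, 0, 0, -0.01, 0, 0, 0]
}}

```text
time_s: 8.2
tcp_pos: [0.5326, 0.0468, 0.1123]
orientation: [3.137, -0.173, 0.0]
force: [0.2, 0.7, -1.6]
grip_width: 0.0166
finger_force: 79.9
```

```bash
python3 - <<'E'
from h import *
f=lambda im,c,r:cv2.resize(im[r-32:r+32,c-42:c+42],(400,300),interpolation=cv2.INTER_CUBIC)
w=cv2.resize(cams.capture("wrist"),(400,300));s=cams.capture("scene")
cv2.imwrite("pics/w3.png",np.hstack([w,f(s,203,207)]))
s=monitor.sense();print(s["tcp_pos"],s["force"],s["joint_vel"].round(3))
E
```

```text
[0.53253747 0.04675578 0.11226028] [-1.57394128 -0.16533671 -0.97109476] [-0.001  0.001 -0.001 -0.001  0.002  0.    -0.001]
```

View pics/w3.png

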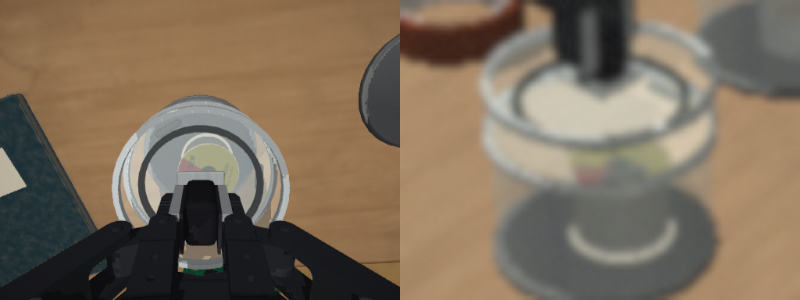

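The lid is held level, about 2 cm above the rim at TCP z 0.112. In the scene crop there is a clear gap between the lid edge (y≈88) and the rim (y≈120–180). The measured force is only the lid's weight, so I'm handing in.

```bash
python3 -c "
from bench import arm, cams, monitor
print(arm.hand_in())"
```

```text
the job is handed in; nothing more can be done
None
```

The reel is in the left canister (can_a); its lid came free of the seal without jumping, and I handed in with the gripper holding it level about 20 mm above the rim (no verdict was returned).

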